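Slide a tray with a freshly painted dumbbell cap over to the drying stand

ROBOT

A 6-joint arm with a two-finger parallel gripper is mounted at the origin on the work surface. World frame = base frame: x ahead of the robot, y to its left, z up, the work surface at z = 0. Lengths are in mm, angles in rad, forces in N, time in s.
With the tool pointing down it reaches from about 300 to 850 mm from the base axis. Payload 4.2 kg.
Tool frame: the origin (TCP) lies on the centre line of the jaws, within the pads' length; the fingertips stand 22 mm ahead of it and the grasp point (between the pads) lies 3 mm ahead of it; z points along the fingers, y is the line along which they close (so a half turn about z gives the same grasp; the last joint's range is limited). The gripper opens to 91 mm and grips with 3 to 60 N. Pads are 32 mm wide; open, the fingers measure 118 mm over their backs; the gripper's body (76 mm by 178 mm) begins 60 mm behind the grasp point.
Start: joints at [1.225, 0.32, 1.565, -0, 1.257, -0.02], TCP at [184.04, 544.766, 235.976] pointing down, gripper open.
Joint ranges: [-3.11, 3.11], [-0.84, 2.01], [0.21, 2.61], [-1.34, 4.49], [0.05, 2.63], [-2.56, 2.56]. Speed limits (rad/s): [2.57, 2.57, 3.14, 3.14, 3.14, 3.14].

INTERFACE

Orientations are given as a rotation vector (axis times angle).
In Python, from bench import bot gives the robot as it stands.
- The arm moves only by the tool send_rows, never from a script. Its argument "moves" is a list of rows, each a list of 7 numbers: the turn, a rotation vector about the tool's x, y, z in degrees, then the shift along the tool's x, y, z in mm, then the closure, from 0 (fully open) to 1 (shut). A call has 1 to 20 rows; each row is the pose to reach, as a shift and turn from the pose commanded when the call began, along the tool's axes at that moment; what a row does not reach only later rows make up. A row lasts 1/10 s, in which the tool goes at most 50 mm and 8.59 degrees, less where a joint would pass 70% of its speed; a pose out of reach is approached as far as the arm can. A call with a gripper value outside its range is refused whole. The fingers move at their own pace and stop on an object; "force" is the grip in N (left out, the last holds). Time passes only in rows, so rows that repeat a pose let the fingers close. It gives the time, the measured TCP pose, the force and the opening at its end, in the units of the state.
- bot.observe(): the state, without advancing time (a new reading comes with each control period).
- bot.capture(name): name is "side" or "top" or "wrist"; returns a dict with "img" (480x640x3 uint8, red, green, blue), "fx", "fy", "cx", "cy" (pixels), "k1" (the pictures are not rectified: a ray, as slopes to the right and down, at radius r is drawn at 1 + k1 r^2 times it, then the intrinsics apply), "cam_to_world" (4x4, takes a point from camera to world coordinates). Camera axes: x right, y up, looking along -z (the intrinsics and any distortion apply to the point x, -y, -z); pixel columns grow to the right and rows downward; lengths in mm; the calibration is good to about 2 mm. A picture is of the moment at which its call begins. There is no depth.
- bot.finish_job(): hands the job in, once; it reports no verdict.
The state is a dict: "time": time; "q": joint angles; "qd": joint speeds; "tau": joint torques, N m; "position": TCP position; "tool_rot": TCP orientation; "force": force on the tool from outside, world axes, zero at the start; "ft_torque": the same for the moment, N m; "opening": finger opening in mm.
Only numpy, scipy, OpenCV 4.12 (cv2) and the standard library are available. Lean on these libraries where they do the work, as an engineer would, in place of code of your own. Each camera call takes 0.05 s, during which the arm holds its last target. There are 200 camera calls.

TASK

The white paint on the dumbbell cap in the blue tray is still wet: push the tray from the grey filling stand straight across the gap onto the green-topped drying stand (not the red one) until the whole tray stands on the green top, about in the middle and square with it. Slide it flat, without lifting it or letting it tip or sag into the gap, do not touch the cap, which must stay in its place in the tray, and leave the tray standing still.

Things in the scene. Friction and masses are not known exactly. Their poses are not given: they have to be found in the camera images.
- tray: Loose blue tray, 120 (x) x 180 (y) mm, 0.3 kg; origin: centre of its underside, z up. End walls at y = +-90 mm (outer faces) are flat, 120 wide, 10 thick, their tops 38 mm above the underside: push on the trailing one or pinch it. Side walls 15 mm high. Floor 6 mm thick; four white posts, tops at 15 mm, hold the cap centred, 35 mm clear of each end wall. Starts on the grey stand, about square.
- cap: Black dumbbell end cap with wet white inlay on its upper face, a disc 90 mm across and 30 mm thick, 0.22 kg, lying in the middle of the tray between the four posts; origin: centre of its underside, 6 mm above the tray's underside. Its top is a little below the tops of the tray's end walls.
- fill_stand: Grey-topped filling stand, fixed, 200 (x) x 230 (y) mm; origin: on the work surface below its centre, z up; top 62 mm above the origin. Beyond open gaps of 50 to 70 mm at its +y and -y sides stand the green stand and a like red-topped one that holds a bare black cap, in either order.
- dry_stand: Green-topped drying stand, fixed, 200 (x) x 240 (y) mm; origin: on the work surface below its centre, z up; top 60 mm above the origin (2 mm lower than the grey top). Its axes are parallel to the grey stand's, and the two centres lie on one line along y.
Not all that is in view belongs to the job. Leave any purple or turquoise look-alike of the cap alone. There is more than one size of the tray; the job needs the larger.

How it is judged (in metres and radians):
At the end, for the whole second after the job is handed in: The whole tray stands flat on the green top: its centre within 32 mm of the stand's centre along the stand's y and 42 mm along its x, its long side within 0.2 rad of the stand's y, at rest, with the cap lying in its place (within 10 mm of the tray's centre) (x of tray in the frame of dry_stand between -0.042 and 0.042 m and y of tray in the frame of dry_stand between -0.032 and 0.032 m and angle between the y axis of tray and the y axis of dry_stand, either way round below 0.2 rad and height (world z) of tray between 0.055 and 0.065 m and angle between tray's own z axis and vertical below 0.04 rad and horizontal distance between cap and tray below 0.01 m and z of cap in the frame of tray below 0.012 m and angle between cap's own z axis and vertical below 0.06 rad and linear speed of tray below 0.01 m/s); the robot touches nothing.
It fails at once if the tray tips by more than 0.14 rad (angle between tray's own z axis and vertical above 0.14 rad).
It fails at once if the tray sags or drops into the gap (its underside's centre more than 10 mm below the green top) (height (world z) of tray below 0.05 m).
It fails at once if the tray is lifted (its underside's centre more than 15 mm above the grey top) (height (world z) of tray above 0.077 m).
It fails at once if the robot touches the wet cap (contact force between cap and the fingers above 0.5 N or contact force between cap and the arm above 0.5 N).
It also fails if it takes over 35 s, if anything falls off the work surface, if the arm or the gripper's body presses on something with over 40 N, if the wrist force passes 120 N, or if a joint passes its speed limit or range.

## Working session

There is one attempt and no reset: what is moved stays moved. The work goes in short steps, Python scripts to look and compute and a tool call to move; the robot and the scene stay as the last step left them, time stands still between calls to the robot, and variables do not carry over. Pictures are saved under pics/ and viewed, on a budget of 10 in all, crops included, one or two more only if the job needs it, and the job is handed in when it is done.

Besides the shell and the picture viewer there is one more tool, called by a JSON object that holds its "method" and its "body". send_rows: Moves the arm, as the interface text tells. Its arguments: {"type":"object","properties":{"moves":{"type":"array"},"force":{"type":"number"}},"required":["moves"]}

```bash
ls; mkdir -p pics
python3 - <<'E'
from bench import bot
import cv2,pickle
s=bot.observe();print(s)
for n in("top","side"):
    c=bot.capture(n);pickle.dump(c,open(n+".pkl","wb"))
    cv2.imwrite(f"pics/{n}1.png",c["img"][...,::-1]);print(n,c["fx"],c["cx"],c["cy"],c["k1"],c["cam_to_world"])
E
```

```text
pics
{'time': 0.0, 'q': array([ 1.22498442e+00,  3.20289649e-01,  1.56565703e+00, -5.47050422e-06,
        1.25740278e+00, -2.00166114e-02]), 'qd': array([-0.00028006,  0.0012934 , -0.0004488 , -0.0006631 ,  0.00118818,
       -0.00025216]), 'tau': array([ 3.59157621e-04, -4.12453079e+01, -2.31972599e+01,  7.27389520e-02,
        4.58350161e-02, -1.61919270e-04]), 'position': array([183.88939539, 544.3157617 , 235.13008689]), 'tool_rot': array([-5.09443941e-01, -3.09969165e+00,  2.71475320e-03]), 'force': array([ 0.91358913, -0.28621347, -0.11557838]), 'ft_torque': array([ 0.06748198,  0.0510492 , -0.0333023 ]), 'opening': 91.40521720442139}
top 439.9418081121805 326.6202136566859 243.5980533484791 0.02483070589959681 [[-8.79249816e-03  9.85738728e-01 -1.68053125e-01  3.87752259e+02]
 [-9.99226442e-01 -2.21905321e-03  3.92631196e-02  3.65301179e+01]
 [ 3.83302588e-02  1.68268348e-01  9.84995713e-01  7.80329791e+02]
 [ 0.00000000e+00  0.00000000e+00  0.00000000e+00  1.00000000e+00]]
side 557.1306198112078 315.0829442444816 242.98152429619603 -0.0654507822154293 [[ 9.77694572e-01  1.58991963e-01 -1.37240228e-01  3.59393757e+02]
 [-2.10018279e-01  7.32664906e-01 -6.47375052e-01 -6.27346620e+02]
 [-2.37633142e-03  6.61758031e-01  7.49713720e-01  8.39715468e+02]
 [ 0.00000000e+00  0.00000000e+00  0.00000000e+00  1.00000000e+00]]
```

View pics/top1.png

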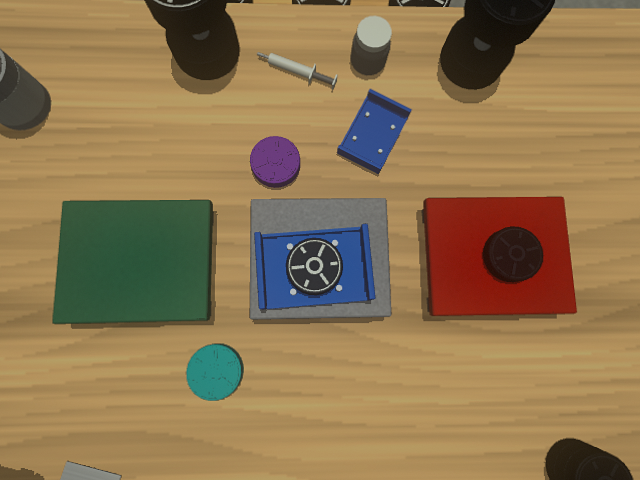

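View pics/side1.png

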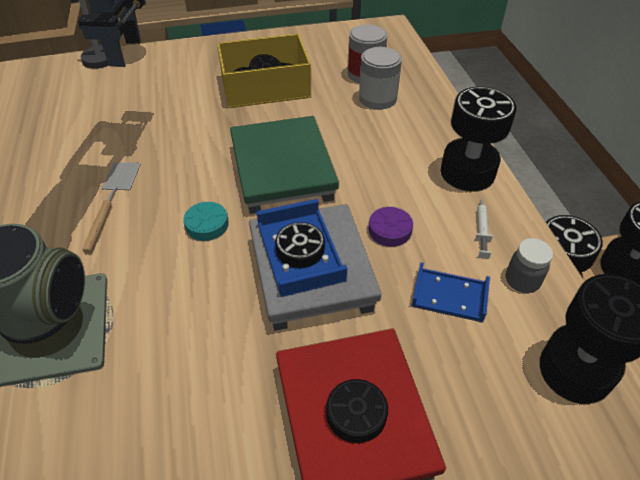

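Top view: the green stand is on the left (+y), columns 53–213. The grey stand is at 250–390 with the tray on it, its end walls near columns 262 and 370. The red stand is on the right (-y). The side view agrees, and the smaller empty tray and the purple and turquoise caps are clear of the path. Next I'll measure the stands and the tray.

```bash
cat > h.py <<'E'
import cv2,numpy as np
def ray(c,pts,z):
    K=np.array([[c["fx"],0,c["cx"]],[0,c["fy"],c["cy"]],[0,0,1]])
    u=cv2.undistortPoints(np.float64(pts).reshape(-1,1,2),K,np.array([c["k1"],0,0,0.]))[:,0]
    d=np.c_[u[:,0],-u[:,1],-np.ones(len(u))]@c["cam_to_world"][:3,:3].T
    o=c["cam_to_world"][:3,3]
    return o+d*((z-o[2])/d[:,2])[:,None]
def rect(c,m,z):
    m=cv2.morphologyEx(m.astype(np.uint8),cv2.MORPH_OPEN,np.ones((3,3)))
    k=max(cv2.findContours(m,0,cv2.CHAIN_APPROX_NONE)[0],key=cv2.contourArea)
    p=ray(c,k[:,0],z)[:,:2]
    return p,cv2.minAreaRect(p.astype(np.float32))
def masks(img):
    h=cv2.cvtColor(img,cv2.COLOR_RGB2HSV).astype(int);H,S,V=h[...,0],h[...,1],h[...,2]
    return dict(green=(H>65)&(H<82)&(S>90)&(V>60)&(V<140), blue=(H>105)&(H<125)&(S>120)&(V>60),
      grey=(S<40)&(V>80)&(V<190), white=(S<60)&(V>190))
E
python3 - <<'E'
import pickle,cv2,numpy as np
from h import *
for n in("top","side"):
    c=pickle.load(open(n+".pkl","rb"));m=masks(c["img"])
    g=rect(c,m["green"],60);print(n,"green",g[1])
    M=cv2.morphologyEx((m["grey"]|m["blue"]).astype(np.uint8),cv2.MORPH_CLOSE,np.ones((5,5)))
    print("grey+tray",rect(c,M,62)[1])
    k=[x for x in cv2.findContours(m["blue"].astype(np.uint8),0,1)[0]]
    k=max(k,key=cv2.contourArea)
    # pixel corners of tray outline hull
    hull=cv2.convexHull(k);a=cv2.approxPolyDP(hull,3,True)[:,0]
    print("blue px",a.tolist());print("z100",ray(c,a,100)[:,:2].round().tolist());print("z62",ray(c,a,62)[:,:2].round().tolist())
    w=m["white"].astype(np.uint8);nl,_,st,ce=cv2.connectedComponentsWithStats(w)
    for i in range(1,nl):
        if 8<st[i,4]<120:
            p=ray(c,[ce[i]],77)[0]
            if 350<p[0]<560 and abs(p[1])<160:print("white",ce[i].round(1),st[i,4],p.round(1))
E
```

```text
top green ((474.26690673828125, 320.6429748535156), (173.32533264160156, 234.3482666015625), 0.3258754312992096)
grey+tray ((488.88360595703125, 19.739944458007812), (197.59564208984375, 227.7126922607422), 0.6279332637786865)
blue px [[360, 228], [367, 299], [266, 307], [262, 234]]
z100 [[529.0, -44.0], [417.0, -52.0], [406.0, 103.0], [519.0, 111.0]]
z62 [[537.0, -48.0], [419.0, -57.0], [407.0, 106.0], [527.0, 115.0]]
side green ((484.03631591796875, 317.33551025390625), (194.7458038330078, 234.600341796875), 0.7012262940406799)
grey+tray ((1306.3468017578125, 561.2169189453125), (949.6943359375, 394.3622741699219), 55.584896087646484)
blue px [[316, 199], [346, 267], [345, 280], [281, 295], [256, 211]]
z100 [[520.0, 120.0], [535.0, -53.0], [526.0, -80.0], [416.0, -88.0], [404.0, 113.0]]
z62 [[528.0, 159.0], [544.0, -24.0], [535.0, -52.0], [419.0, -60.0], [406.0, 151.0]]
white [285.5 265.8] 10 [436.8 -10.1  77. ]
```

Green top: centre about (484, 318). Grey top: about (489, 20). The 298 mm between centres means a gap of about 63 mm, inside the stated 50–70. The tray's trailing edge is near (477, -56) and its yaw is about +4°. I'll push with both fingers, spread along x, against the -y wall. First I need the tool-frame shift to get behind it.

```bash
cat >> h.py <<'E'
def shift(s,p,yaw):  # tool-axes shift to p, turn about tool z so that tool y lies at world angle yaw (deg)
    from scipy.spatial.transform import Rotation as Ro
    R=Ro.from_rotvec(s["tool_rot"]).as_matrix()
    return R.T@(np.array(p)-s["position"]), np.degrees(np.arctan2(R[1,1],R[0,1]))-yaw
E
python3 -c "
from h import *
from bench import bot
print(shift(bot.observe(),[477,-110,236],0.6))"
```

```text
(array([-4.87137681e+02, -5.26133448e+02,  3.43282529e-03]), np.float64(70.73227726488062))
```

{"method": "send_rows", "body": {"moves": [[0,0,8,-32,-35,0,0.34],[0,0,16,-64,-69,0,0.34],[0,0,24,-97,-105,0,0.34],[0,0,32,-130,-140,0,0.34],[0,0,40,-162,-175,0,0.34],[0,0,47,-195,-210,0,0.34],[0,0,54,-228,-246,0,0.34],[0,0,60,-260,-281,0,0.34],[0,0,66,-292,-316,0,0.34],[0,0,70.7,-325,-351,0,0.34],[0,0,70.7,-357,-386,0,0.34],[0,0,70.7,-390,-421,0,0.34],[0,0,70.7,-422,-456,0,0.34],[0,0,70.7,-455,-491,0,0.34],[0,0,70.7,-487,-526,0,0.34],[0,0,70.7,-487,-526,0,0.34],[0,0,70.7,-487,-526,0,0.34],[0,0,70.7,-487,-526,0,0.34],[0,0,70.7,-487,-526,0,0.34],[0,0,70.7,-487,-526,0,0.34]]}}

```text
time: 2.1
position: [476.7, -108.3, 236.1]
tool_rot: [2.207, 2.236, 0.0]
force: [-0.5, 0.0, 0.4]
opening: 60.2
```

Run:
```python
from bench import bot
from h import *
import pickle
s=bot.observe();print(s["time"],s["position"],s["opening"],shift(s,[477,-105,90],0.6))
c=bot.capture("wrist");pickle.dump(c,open("wrist.pkl","wb"));cv2.imwrite("pics/w1.png",c["img"][...,::-1]);print(c["cam_to_world"])
```

```text
2.1 [ 476.72296961 -108.29783071  236.12713593] 60.16106382169617 (array([  3.27426341,   0.29175879, 146.12763724]), np.float64(0.1399117636602919))
[[ 9.99932013e-01 -1.13075499e-02 -2.84747108e-03  4.75928601e+02]
 [ 1.16600571e-02  9.67338258e-01  2.53220728e-01 -3.57517250e+01]
 [-1.08838301e-04 -2.53236714e-01  9.67404339e-01  3.85152796e+02]
 [ 0.00000000e+00  0.00000000e+00  0.00000000e+00  1.00000000e+00]]
```

View pics/w1.png

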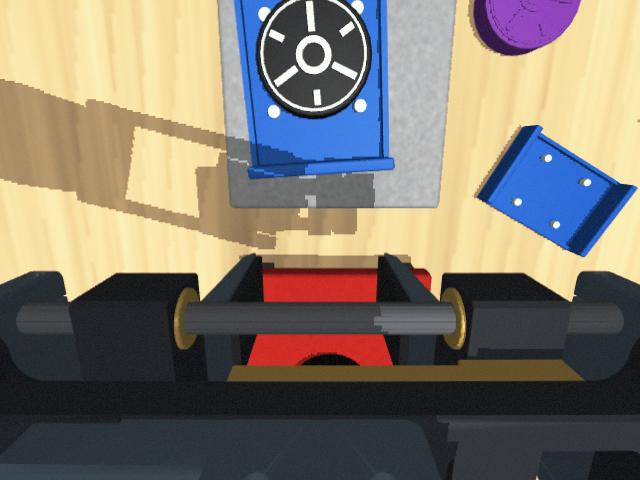

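The wrist view shows the trailing wall's outer top edge running from (249,178) to (394,168). The posts are at (264,14), (358,7), (361,105) and (274,112), and the fingers are clear behind the wall.

Run:
```python
from h import *
import pickle
c=pickle.load(open("wrist.pkl","rb"))
print(ray(c,[(249,178),(394,168)],100).round(1)); p=ray(c,[(264,14),(358,7),(361,105),(274,112)],77);print(p.round(1),p.mean(0))
print(ray(c,[(231,207),(438,207)],62).round(1))
```

```text
[[418.4 -62.  100. ]
 [536.6 -52.6 100. ]]
[[430.6  65.   77. ]
 [505.   70.8  77. ]
 [510.3  -2.2  77. ]
 [437.   -8.6  77. ]] [470.75088881  31.24508845  77.        ]
[[392.5 -93.   62. ]
 [588.9 -90.7  62. ]]
```

The wrist measurements agree: wall centre (477.5, -57), tray centre (471, 31). Lowering behind the wall.

{"method": "send_rows", "body": {"moves": [[0,0,0,0,0,30,0.34],[0,0,0,0,0,60,0.34],[0,0,0,0,0,90,0.34],[0,0,0,0,0,120,0.34],[0,0,0,0,0,135,0.34],[0,0,0,0,0,145,0.34],[0,0,0,0,0,145,0.34],[0,0,0,0,0,145,0.34],[0,0,0,0,0,145,0.34]]}}

```text
time: 3.05
position: [477.9, -109.5, 92.0]
tool_rot: [2.207, 2.232, 0.002]
force: [0.2, 0.4, -0.7]
opening: 60.3
```

{"method": "send_rows", "body": {"moves": [[0,0,0,6,0,0,0.34],[0,0,0,12,0,0,0.34],[0,0,0,18,0,0,0.34],[0,0,0,22,0,0,0.34],[0,0,0,25,0,0,0.34],[0,0,0,28,0,0,0.34],[0,0,0,31,0,0,0.34],[0,0,0,34,0,0,0.34],[0,0,0,37,0,0,0.34],[0,0,0,40,0,0,0.34],[0,0,0,43,0,0,0.34],[0,0,0,46,0,0,0.34],[0,0,0,49,0,0,0.34],[0,0,0,52,0,0,0.34],[0,0,0,55,0,0,0.34],[0,0,0,58,0,0,0.34],[0,0,0,61,0,0,0.34],[0,0,0,64,0,0,0.34],[0,0,0,67,0,0,0.34],[0,0,0,70,0,0,0.34]]}}

```text
time: 5.05
position: [476.4, -39.2, 90.9]
tool_rot: [2.209, 2.234, 0.0]
force: [0.2, -1.8, -0.4]
opening: 60.5
```

Run:
```python
from bench import bot
from h import *
s=bot.observe();print(s["time"],s["position"],s["force"],shift(s,[479,212,90],0.6))
c=bot.capture("wrist");cv2.imwrite("pics/w2.png",c["img"][...,::-1])
```

```text
5.05 [476.38021837 -39.1689683   90.94172973] [ 0.15191325 -1.81194227 -0.44513348] (array([251.1250886 ,   5.37095187,   0.97134088]), np.float64(0.027684787246442633))
```

View pics/w2.png

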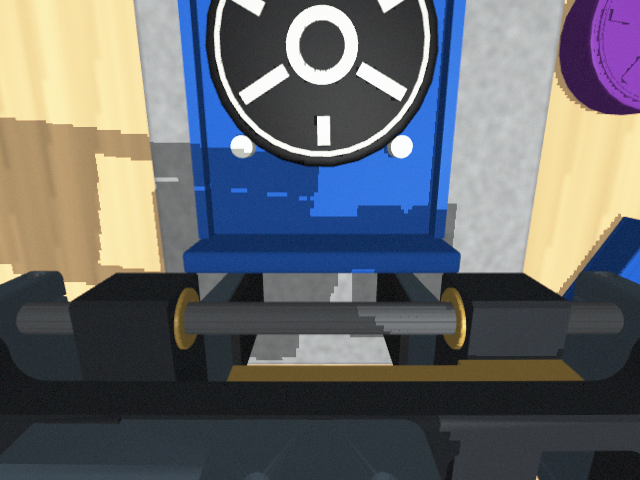

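The tray is now square to the fingers: the wall spans columns 183–460 with level edges. The cap is in place and the push force is about 2 N. Continuing across the gap.

{"method": "send_rows", "body": {"moves": [[0,0,0,4,0,0,0.34],[0,0,0,9,0,0,0.34],[0,0,0,15,0,0,0.34],[0,0,0,21,0,0,0.34],[0,0,0,27,0,0,0.34],[0,0,0,33,0,0,0.34],[0,0,0,39,0,0,0.34],[0,0,0,45,0,0,0.34],[0,0,0,51,0,0,0.34],[0,0,0,57,0,0,0.34],[0,0,0,63,0,0,0.34],[0,0,0,69,0,0,0.34],[0,0,0,75,0,0,0.34],[0,0,0,81,0,0,0.34],[0,0,0,87,0,0,0.34],[0,0,0,93,0,0,0.34],[0,0,0,99,0,0,0.34],[0,0,0,105,0,0,0.34],[0,0,0,110,0,0,0.34],[0,0,0,113,0,0,0.34]]}}

```text
time: 7.1
position: [474.9, 74.1, 90.8]
tool_rot: [-2.209, -2.234, -0.0]
force: [-0.1, -3.0, 1.2]
opening: 60.1
```

Run:
```python
from bench import bot
from h import *
s=bot.observe();print(s["time"],s["position"],s["force"],shift(s,[479,212,90],0.6))
c=bot.capture("side");cv2.imwrite("pics/s2.png",c["img"][60:420,120:520,::-1])
```

```text
7.1 [474.91262402  74.13336197  90.83138101] [-0.10187185 -3.0224208   1.24541073] (array([137.81161322,   5.64041101,   0.8676076 ]), np.float64(0.045464911879604))
```

View pics/s2.png

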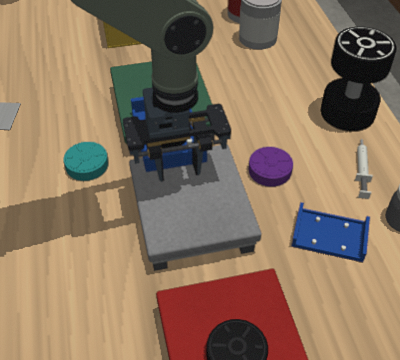

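The tray is bridging the gap flat, still square in front of the fingers. Continuing.

{"method": "send_rows", "body": {"moves": [[0,0,0,4,0,0,0.34],[0,0,0,9,0,0,0.34],[0,0,0,15,0,0,0.34],[0,0,0,21,0,0,0.34],[0,0,0,27,0,0,0.34],[0,0,0,33,0,0,0.34],[0,0,0,39,0,0,0.34],[0,0,0,45,0,0,0.34],[0,0,0,51,0,0,0.34],[0,0,0,57,0,0,0.34],[0,0,0,63,0,0,0.34],[0,0,0,69,0,0,0.34],[0,0,0,75,0,0,0.34],[0,0,0,81,0,0,0.34],[0,0,0,87,0,0,0.34],[0,0,0,93,0,0,0.34],[0,0,0,99,0,0,0.34],[0,0,0,105,0,0,0.34],[0,0,0,110,0,0,0.34],[0,0,0,113,0,0,0.34]]}}

```text
time: 9.15
position: [473.8, 187.0, 91.0]
tool_rot: [2.209, 2.234, 0.0]
force: [-0.7, -1.8, -0.9]
opening: 60.2
```

Run:
```python
from bench import bot
from h import *
import pickle
s=bot.observe();print(s["time"],s["position"],s["force"],shift(s,[479,212,90],0.6))
c=bot.capture("wrist");pickle.dump(c,open("wrist.pkl","wb"));cv2.imwrite("pics/w3.png",c["img"][...,::-1])
```

```text
9.15 [473.7907455  187.04841871  90.9788499 ] [-0.72212897 -1.83901444 -0.88441014] (array([24.89046683,  5.4933632 ,  0.98158558]), np.float64(0.05339152370139977))
```

View pics/w3.png

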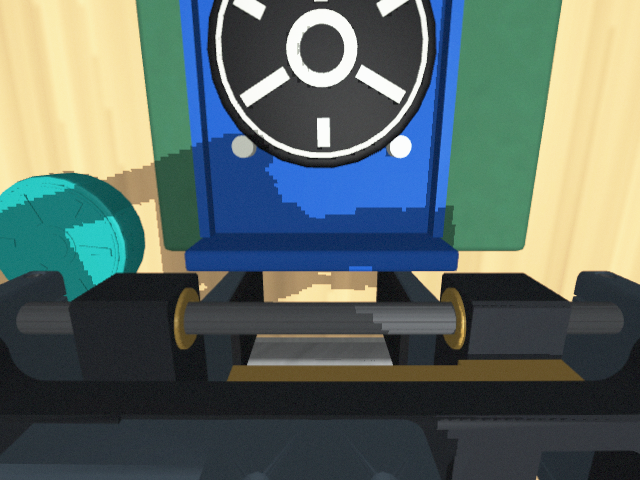

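The tray is nearly across. The green stand's near edge is at row 249 (columns 168–523) and the wall's outer top edge is at row 271 (185–458). The cap is still between its posts, at (243,147) and (400,147).

Run:
```python
from h import *
import pickle
c=pickle.load(open("wrist.pkl","rb"))
print(ray(c,[(168,249),(523,249)],60).round(1));print(ray(c,[(185,271),(458,269)],99).round(1));print(ray(c,[(243,147),(400,147)],76).round(1))
```

```text
[[390.9 204.3  60. ]
 [584.8 206.2  60. ]]
[[415.1 206.3  99. ]
 [533.7 208.5  99. ]]
[[437.8 258.7  76. ]
 [510.2 259.4  76. ]]
```

Tray centre is about (474, 297) and the stand's about (486, 321), so another 24 mm. Then I'll back off and raise.

{"method": "send_rows", "body": {"moves": [[0,0,0,3,0,0,0.34],[0,0,0,7,0,0,0.34],[0,0,0,11,0,0,0.34],[0,0,0,15,0,0,0.34],[0,0,0,19,0,0,0.34],[0,0,0,22,0,0,0.34],[0,0,0,24,0,0,0.34],[0,0,0,24,0,0,0.34],[0,0,0,24,0,0,0.34],[0,0,0,20,0,0,0.34],[0,0,0,10,0,0,0.34],[0,0,0,-10,0,0,0.34],[0,0,0,-35,0,0,0.34],[0,0,0,-70,0,0,0.34],[0,0,0,-100,0,-30,0.34],[0,0,0,-140,0,-70,0.34],[0,0,0,-180,0,-110,0.34],[0,0,0,-220,0,-145,0.34],[0,0,0,-250,0,-145,0.34],[0,0,0,-250,0,-145,0.34]]}}

```text
time: 11.2
position: [477.4, -68.1, 238.3]
tool_rot: [2.212, 2.223, 0.003]
force: [0.2, 0.8, -0.2]
opening: 60.0
```

Run:
```python
from bench import bot
from h import *
import pickle
s=bot.observe();print(s["time"],s["position"],s["force"])
for n in("top","side"):
    c=bot.capture(n);pickle.dump(c,open(n+".pkl","wb"))
    cv2.imwrite(f"pics/{n}3.png",c["img"][...,::-1])
```

```text
11.2 [477.40813474 -68.05295711 238.30449692] [ 0.21176352  0.76607142 -0.18190609]
```

View pics/top3.png

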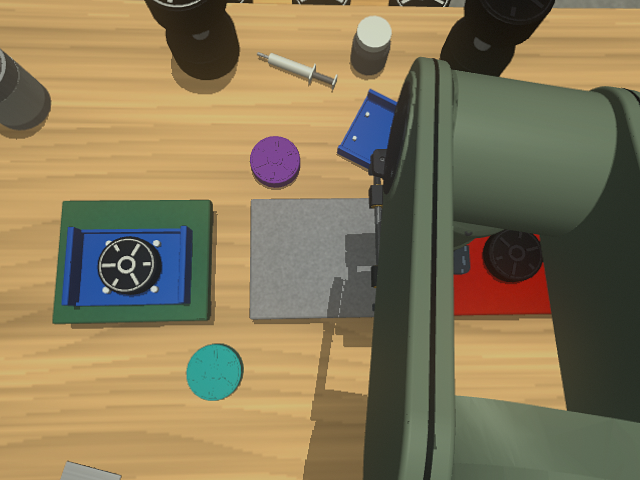

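View pics/side3.png

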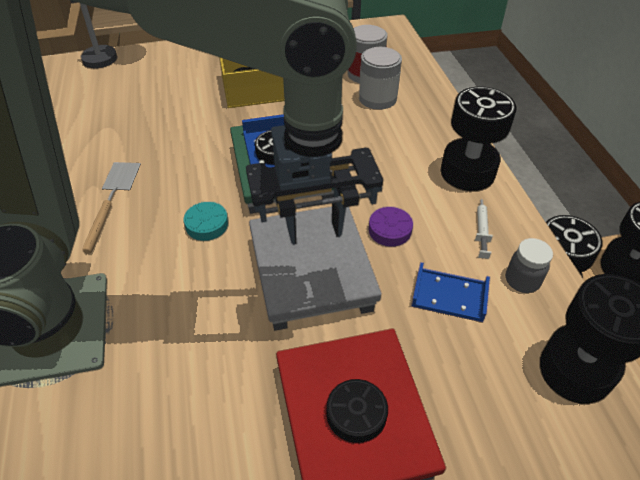

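The top view shows the tray fully on the green top, with posts at (110,243), (156,243), (106,290) and (154,289) and the cap centre at (127,265). The arm is clear of it. One numeric check before handing in.

Run:
```python
from h import *
from bench import bot
import pickle
c=pickle.load(open("top.pkl","rb"))
p=ray(c,[(110,243),(156,243),(106,290),(154,289)],75);g=ray(c,[(63,201),(212,200),(209,319),(53,323)],60)
print(p.round(),p.mean(0),g.round(),g.mean(0),ray(c,[(127,265)],96))
d=bot.capture("top")["img"].astype(int)-c["img"];print("motion",abs(d[190:330,40:220]).mean())
print(bot.finish_job())
```

```text
[[510. 353.  75.]
 [510. 281.  75.]
 [435. 353.  75.]
 [436. 280.  75.]] [472.84625882 316.86251667  75.        ] [[582. 439.  60.]
 [585. 199.  60.]
 [389. 197.  60.]
 [386. 436.  60.]] [485.57142976 317.63952309  60.        ] [[471.94416408 315.51039747  96.        ]]
motion 0.8152645502645502
the job is handed in; nothing more can be done
None
```

I pushed the tray flat from the grey stand across the 63 mm gap onto the green stand and handed the job in at about 11 s of the 35 s allowed. I used both fingers, spread along x, low on its trailing end wall, with readings of about 2–3 N of push. The arm then backed off and rose clear.

The last checks all agreed, measured from the top camera. No verdict was reported.

| Check | Measured | Limit |
|---|---|---|
| Tray centre | (473, 317) mm | – |
| Green top centre | (486, 318) mm | – |
| Offset along x | about -13 mm | 42 mm |
| Offset along y | about -1 mm | 32 mm |
| Yaw from square | within about 1° | 0.2 rad (11°) |
| Cap to tray centre | about 2 mm | 10 mm |

- **Stillness:** two top pictures taken in succession differed by a mean of only 0.8 grey levels around the tray, which is noise, so it was at rest.
- **Not measured:** I did not measure tray tilt or height directly. The pictures show it lying flat.
- **Side view:** the arm partly hid the tray in the final side picture, so the offsets rest on the top view alone.

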